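Shut the coffee box and snap its four clips crosswise

TASK

Press the teal lid of the coffee storage box fully shut, then snap its four red corner clips home over the rim one at a time, crosswise: any clip first, then the one diagonally opposite, then the other two, so that the lid seals evenly. Feel for each snap and never push on the box, lid or clips harder than 20 N, then let go, with everything around left where it stands.

Things in the scene. Friction and masses are not known exactly. Their poses are not given: they have to be found in the camera images.
- box: Cream storage box of kraft coffee packs, fixed to the bench, with a teal lid and four red clips. Tub 196 (x) x 150 (y) mm, outward rim 222 x 204 mm, rim top 100 mm above the bench. Origin: centre of its underside on the bench. Its +x points to the lid's hinge (away from the robot, give or take its yaw), +y to its left, z up.
- lid (a joint): Angle of the teal lid (200 x 144 x 10 mm), hinged along the far rim (box x = +100 mm, axis 106 mm above the bench): 0 = shut flat on the rim, positive = front edge raised (rad). A stiff hinge: it stays where it is left; a light push (under 3 N) at the front edge moves it down. At 0 it meets a firm seal (about 10 N per mm).
- lid_lip (a point): Point on the lid's top face on its middle line, 20 mm in from the front edge, 180 mm from the hinge axis; rides with the lid. With the lid shut it is 111 mm above the bench. A thumb tab (16 x 60 mm) sticks out of the front edge beyond it.
- press_nl (a point): near-left (box -x, +y) clip: point fixed on the box where the top of its thumb bar nominally lies once lid and clip are home (box x 58, y 100, z 116 mm); truly up to 5.5 mm higher or lower, differing per clip (hinge blocks are set unevenly): feel for it. Red flap 38 mm wide along box x, reaching 36 mm out from its axis (along box x, 26 mm inward of and 8 mm below this point); bar 8 mm thick, 26 mm out from the axis.
- swing_nl (a joint): Swing of the near-left (box -x, +y) clip (rad): positive = flap raised; 0 = its nose rests on the rim, not snapped (the flap then still slopes up outwards by 0.16 rad until snapped). About 2 to 4 N at the bar moves it; it stays where left. The bar moves outwards as it comes down: follow it, or friction drags the finger sideways.
- clip_nl (a joint): Snap of the near-left (box -x, +y) clip (rad), same axis: about 0 = not snapped, about 0.16 to 0.18 = snapped home, flap level. With the swing at 0, some 6 to 8 N down on the bar moves it; past about 0.11 (1.3 mm above home) it jumps home by itself. Beyond home the bar meets a stiff stop, 5 to 7 N per mm.
- press_nr (a point): near-right (box -x, -y) clip: point fixed on the box where the top of its thumb bar nominally lies once lid and clip are home (box x 58, y 100, z 116 mm); truly up to 5.5 mm higher or lower, differing per clip (hinge blocks are set unevenly): feel for it. Red flap 38 mm wide along box x, reaching 36 mm out from its axis (along box x, 26 mm inward of and 8 mm below this point); bar 8 mm thick, 26 mm out from the axis.
- swing_nr (a joint): Swing of the near-right (box -x, -y) clip (rad): positive = flap raised; 0 = its nose rests on the rim, not snapped (the flap then still slopes up outwards by 0.16 rad until snapped). About 2 to 4 N at the bar moves it; it stays where left. The bar moves outwards as it comes down: follow it, or friction drags the finger sideways.
- clip_nr (a joint): Snap of the near-right (box -x, -y) clip (rad), same axis: about 0 = not snapped, about 0.16 to 0.18 = snapped home, flap level. With the swing at 0, some 6 to 8 N down on the bar moves it; past about 0.11 (1.3 mm above home) it jumps home by itself. Beyond home the bar meets a stiff stop, 5 to 7 N per mm.
- press_fl (a point): far-left (box +x, +y) clip: point fixed on the box where the top of its thumb bar nominally lies once lid and clip are home (box x 58, y 100, z 116 mm); truly up to 5.5 mm higher or lower, differing per clip (hinge blocks are set unevenly): feel for it. Red flap 38 mm wide along box x, reaching 36 mm out from its axis (along box x, 26 mm inward of and 8 mm below this point); bar 8 mm thick, 26 mm out from the axis.
- swing_fl (a joint): Swing of the far-left (box +x, +y) clip (rad): positive = flap raised; 0 = its nose rests on the rim, not snapped (the flap then still slopes up outwards by 0.16 rad until snapped). About 2 to 4 N at the bar moves it; it stays where left. The bar moves outwards as it comes down: follow it, or friction drags the finger sideways.
- clip_fl (a joint): Snap of the far-left (box +x, +y) clip (rad), same axis: about 0 = not snapped, about 0.16 to 0.18 = snapped home, flap level. With the swing at 0, some 6 to 8 N down on the bar moves it; past about 0.11 (1.3 mm above home) it jumps home by itself. Beyond home the bar meets a stiff stop, 5 to 7 N per mm.
- press_fr (a point): far-right (box +x, -y) clip: point fixed on the box where the top of its thumb bar nominally lies once lid and clip are home (box x 58, y 100, z 116 mm); truly up to 5.5 mm higher or lower, differing per clip (hinge blocks are set unevenly): feel for it. Red flap 38 mm wide along box x, reaching 36 mm out from its axis (along box x, 26 mm inward of and 8 mm below this point); bar 8 mm thick, 26 mm out from the axis.
- swing_fr (a joint): Swing of the far-right (box +x, -y) clip (rad): positive = flap raised; 0 = its nose rests on the rim, not snapped (the flap then still slopes up outwards by 0.16 rad until snapped). About 2 to 4 N at the bar moves it; it stays where left. The bar moves outwards as it comes down: follow it, or friction drags the finger sideways.
- clip_fr (a joint): Snap of the far-right (box +x, -y) clip (rad), same axis: about 0 = not snapped, about 0.16 to 0.18 = snapped home, flap level. With the swing at 0, some 6 to 8 N down on the bar moves it; past about 0.11 (1.3 mm above home) it jumps home by itself. Beyond home the bar meets a stiff stop, 5 to 7 N per mm.
- carton: Bystander, loose, to be left alone: kraft cardboard pack, 60 x 70 x 100 mm tall. Origin: centre of its underside.
- dripper: Bystander, loose, to be left alone: white ceramic dripper cup, 96 mm across, 75 mm tall. Origin: centre of its underside.
- scoop: Bystander, loose, to be left alone: steel scoop, round head 40 mm across, handle 90 mm long, 24 mm high. Origin: on its underside, under the round head.
- bottle: Bystander, loose, to be left alone: black bottle with gold label, 64 mm across, 160 mm tall. Origin: centre of its underside.
- jar: Bystander, loose, to be left alone: amber jar with steel cap, 70 mm across, 90 mm tall. Origin: centre of its underside.
- mug: Bystander, loose, to be left alone: blue mug, 80 mm across, 90 mm tall. Origin: centre of its underside.
- brush: Bystander, loose, to be left alone: small hand brush lying flat. Origin: on its underside.

How it is judged:
By the outcome, as a careful person would: the job done as asked, in the order asked, and still so for the second after the job is handed in, with the robot touching nothing.
It also fails if it takes over 58 s, if anything falls off the work surface, if the arm or the gripper's body presses on something with over 40 N, if the wrist force passes 120 N, or if a joint passes its speed limit or range.

ROBOT

A 6-joint arm with a two-finger parallel gripper is mounted at the origin on the work surface. World frame = base frame: x ahead of the robot, y to its left, z up, the work surface at z = 0. Lengths are in m, angles in degrees, forces in N, time in s.
With the tool pointing down it reaches from about 0.375 to 0.9 m from the base axis. Payload 3.1 kg.
Tool frame: the origin (TCP) lies at the very end of the fingers, on their centre line; the grasp point (between the pads) lies 19 mm behind it (bot.tcp_to_grasp is the distance from the TCP to the grasp point, in m); z points along the fingers, y is the direction in which the jaws open and shut (so a half turn about z gives the same grasp; the last joint's range is limited). The gripper opens to 87 mm and grips with 3 to 60 N. Pads are 19 mm wide; open, the fingers measure 117 mm over their backs; the gripper's body (75 mm by 190 mm) begins 51 mm behind the grasp point.
Start: joints at [58.298, 30.224, 82.088, -0, 67.689, -10.227], TCP at [0.229, 0.582, 0.223] pointing down, gripper open.
Joint ranges: [-176.69, 176.69], [-43.24, 126.21], [12.49, 139.97], [-82, 262], [0, 151.66], [-163.58, 163.58]. Speed limits (degrees/s): [159.86, 159.86, 180, 180, 180, 180].

INTERFACE

Orientations are given as a 3x3 rotation matrix whose columns are the frame's x, y, z axes.
In Python, from rig import telemetry, eyes, order, bot gives the robot as it stands. The module is installed in compiled form; this text tells all that it offers.
- The arm moves only by the tool servo_tool, never from a script. Its argument "targets" is a list of rows, each a list of 2 entries, a list of its own where there are three numbers: the shift along the tool's x, y, z in m, then the turn, a rotation vector about the tool's x, y, z in rad. In form: [[[tx, ty, tz], [wx, wy, wz]], ...]. A call has 1 to 12 rows; each row is the pose to reach, as a shift and turn from the pose commanded when the call began, along the tool's axes at that moment; what a row does not reach only later rows make up. A row lasts 1/8 s, in which the tool goes at most 62.5 mm and 10.7 degrees, less where a joint would pass 70% of its speed; a pose out of reach is approached as far as the arm can. A call with a gripper value outside its range is refused whole. "gripper" is the finger opening in m, from 0 to 0.087, set as the call begins (left out, the last holds). The fingers move at their own pace and stop on an object; the grip force is fixed at half the most. Time passes only in rows, so rows that repeat a pose let the fingers close. It gives the time, the measured TCP pose, the force and the opening at its end, in the units of the state.
- telemetry.read_state(): the state, without advancing time (a new reading comes with each control period).
- eyes.capture(name): name is "scene" or "side" or "wrist"; returns a dict with "pixels" (480x640x3 uint8, blue, green, red), "intrinsics" (3x3 intrinsics, pixels), "k1" (the pictures are not rectified: a ray, as slopes to the right and down, at radius r is drawn at 1 + k1 r^2 times it, then the intrinsics apply), "extrinsics" (4x4, takes a point from camera to world coordinates); the wrist camera has in their place "T_tool_cam" (4x4, takes a point from camera to tool coordinates, whose origin is the TCP and whose axes are the flange's). Camera axes: x right, y down, z forward; pixel columns grow to the right and rows downward; lengths in m; the calibration is good to about 2 mm. A picture is of the moment at which its call begins: read the wrist's pose just before it. There is no depth.
- order.hand_in(): hands the job in, once; it reports no verdict.
The state is a dict: "time_s": time; "joint_positions": joint angles; "qvel": joint speeds; "tau": joint torques, N m; "position": TCP position; "tcp_rot": TCP orientation; "force": force on the tool from outside, world axes, zero at the start; "moment": the same for the moment, N m; "opening": opening from 0.0 (shut) to 1.0 (fully open).
Only numpy, scipy, OpenCV 4.12 (cv2) and the standard library are available. Lean on these libraries where they do the work, as an engineer would, in place of code of your own. Each camera call takes 0.05 s, during which the arm holds its last target. There are 200 camera calls.

## Working session

There is one attempt and no reset: what is moved stays moved. The work goes in short steps, Python scripts to look and compute and a tool call to move; the robot and the scene stay as the last step left them, time stands still between calls to the robot, and variables do not carry over. Pictures are saved under pics/ and viewed, about 8 in all and at most 12, crops included, and the job is handed in when it is done.

Besides the shell and the picture viewer there is one more tool, called after "Call:" as name([rows], argument=value, ...), one row to a line, values as JSON. servo_tool: Moves the arm, as the interface text tells. Its arguments: {"type":"object","properties":{"targets":{"type":"array","items":{"type":"array"}},"gripper":{"type":"number"}},"required":["targets"]}

```bash
mkdir -p pics; python3 - <<'E'
from rig import telemetry, eyes, bot
import cv2, numpy as np, pickle
s=telemetry.read_state(); print(s)
d={}
for n in ("scene","side","wrist"):
    c=eyes.capture(n); d[n]=c; cv2.imwrite(f"pics/{n}0.png",c["pixels"])
    print(n,{k:np.round(v,4).tolist() for k,v in c.items() if k!="pixels"})
pickle.dump(d,open("c0.pkl","wb"))
E
```

```text
{'time_s': 0.0, 'joint_positions': array([ 5.82971927e+01,  3.02789687e+01,  8.21569246e+01, -2.57427033e-04,
        6.76866359e+01, -1.02293614e+01]), 'qvel': array([ 0.02971614, -0.04296016,  0.02948857,  0.0754253 ,  0.03053048,
       -0.0229676 ]), 'tau': array([ 9.93103604e-04, -4.40028226e+01, -1.76589721e+01,  6.33101701e-02,
        5.81067475e-02, -1.63656591e-04]), 'position': array([0.22840121, 0.58099218, 0.22156859]), 'tcp_rot': array([[-9.30587741e-01,  3.66067208e-01, -1.12029331e-03],
       [ 3.66068730e-01,  9.30586034e-01, -1.82162012e-03],
       [ 3.75693912e-04, -2.10528170e-03, -9.99997713e-01]]), 'force': array([0.00877311, 0.36046107, 0.50919289]), 'moment': array([-0.04264958, -0.0313129 ,  0.04590194]), 'opening': 1.0029314821720592}
scene {'intrinsics': [[491.7211, 0.0, 316.092], [0.0, 491.7211, 235.6769], [0.0, 0.0, 1.0]], 'k1': 0.0036, 'extrinsics': [[-0.8857, 0.2966, -0.3573, 1.0473], [0.4641, 0.5908, -0.66, 0.8244], [0.0154, -0.7503, -0.6609, 0.9753], [0.0, 0.0, 0.0, 1.0]]}
side {'intrinsics': [[596.8195, 0.0, 312.6109], [0.0, 596.8195, 237.976], [0.0, 0.0, 1.0]], 'k1': -0.087, 'extrinsics': [[0.8304, -0.3256, 0.4521, -0.0182], [-0.5571, -0.4739, 0.6819, -0.9502], [-0.0078, -0.8182, -0.5749, 0.8476], [0.0, 0.0, 0.0, 1.0]]}
wrist {'intrinsics': [[421.5828, 0.0, 326.1882], [0.0, 421.5828, 240.2374], [0.0, 0.0, 1.0]], 'k1': -0.0874, 'T_tool_cam': [[-0.0008, -0.9691, -0.2466, 0.0676], [1.0, -0.001, 0.0005, 0.0002], [-0.0007, -0.2466, 0.9691, -0.1608], [0.0, 0.0, 0.0, 1.0]]}
```

View pics/scene0.png

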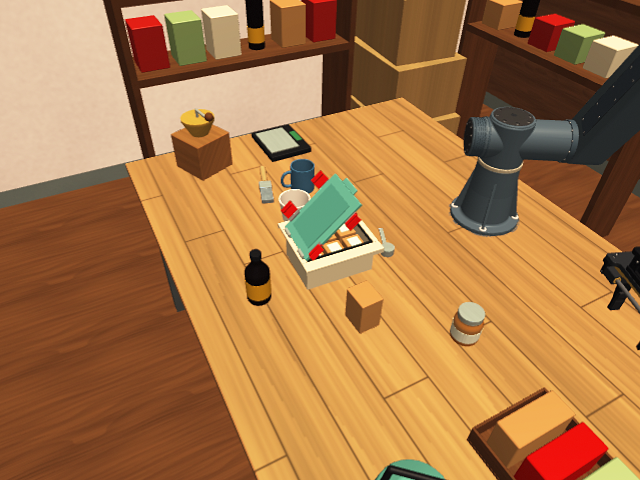

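View pics/side0.png

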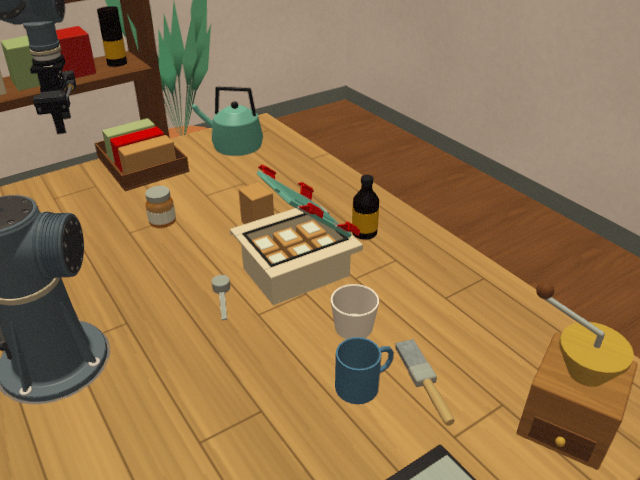

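The scene view shows the box at about (330,245), with the lid raised around 50–60° and the clips riding on it. In the side view the rim corners are at roughly (232,232), (273,264) and (360,246). The bottle stands behind the box, the carton to its left, and the dripper and scoop to its right. I'll zoom in for exact corners.

```bash
cat > h.py <<'E'
import numpy as np, cv2
def ray(c,uv):
    K=c["intrinsics"]; p=np.array([(uv[0]-K[0,2])/K[0,0],(uv[1]-K[1,2])/K[1,1]]); q=p.copy()
    for _ in range(10): q=p/(1+c["k1"]*(q@q))
    T=c["extrinsics"]; return T[:3,3],T[:3,:3]@np.array([*q,1])
def onz(c,uv,z):
    o,d=ray(c,uv); return o+d*(z-o[2])/d[2]
def tri(c1,a,c2,b):
    o1,d1=ray(c1,a);o2,d2=ray(c2,b)
    M=np.array([d1,-d2]).T; t=np.linalg.lstsq(M,o2-o1,rcond=None)[0]
    p,q=o1+t[0]*d1,o2+t[1]*d2; return (p+q)/2,np.linalg.norm(p-q)
E
python3 - <<'E'
import pickle,cv2,numpy as np
from h import *
d=pickle.load(open("c0.pkl","rb"))
a=d["scene"]["pixels"][160:290,265:398]; b=d["side"]["pixels"][150:310,225:385]
a=cv2.resize(a,(400,400*130//133),interpolation=cv2.INTER_CUBIC);b=cv2.resize(b,(400,400),interpolation=cv2.INTER_CUBIC)
o=np.zeros((400,800,3),np.uint8);o[:a.shape[0],:400]=a;o[:,400:]=b
cv2.imwrite("pics/z0.png",o)
for uv in [(232,232),(273,264),(360,246)]: print(uv,onz(d["side"],uv,.1).round(3))
for n,uv in [("carton",(256,225)),("scoop",(221,290)),("dripper",(355,333)),("bottle",(366,235)),("mug",(358,397)),("jar",(161,224))]: print(n,onz(d["side"],uv,0).round(3))
E
```

```text
(232, 232) [0.435 0.057 0.1  ]
(273, 264) [ 0.451 -0.095  0.1  ]
(360, 246) [ 0.636 -0.146  0.1  ]
carton [0.561 0.185 0.   ]
scoop [0.37  0.004 0.   ]
dripper [ 0.533 -0.27   0.   ]
bottle [ 0.765 -0.009  0.   ]
mug [ 0.438 -0.404  0.   ]
jar [0.361 0.329 0.   ]
```

View pics/z0.png

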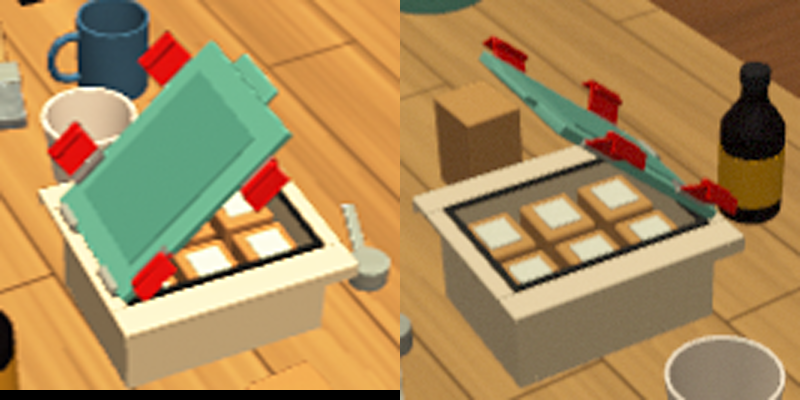

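```bash
python3 - <<'E'
import pickle
from h import *
from scipy.optimize import least_squares
d=pickle.load(open("c0.pkl","rb")); S,C=d["side"],d["scene"]
obs=[("nl",onz(S,(231,231.2),.1)),("nr",onz(S,(272,274.5),.1)),("fr",onz(S,(362.2,246),.1)),
("fl",onz(C,(307.6,269.7),.1)),("nl",onz(C,(383,249.1),.1)),("fr",onz(C,(278.3,224.8),.1))]
L={"nl":(-.111,.102),"nr":(-.111,-.102),"fl":(.111,.102),"fr":(.111,-.102)}
def f(p):
    c,s=np.cos(p[2]),np.sin(p[2]); R=np.array([[c,-s],[s,c]])
    return np.concatenate([p[:2]+R@L[k]-v[:2] for k,v in obs])
r=least_squares(f,[.55,0,-.25]); print(r.x,np.degrees(r.x[2])); print(r.fun.reshape(-1,2).round(4))
for k,v in obs: print(k,v.round(3))
# lid front corners: scene & side
sc=lambda x,y:(265+x/3.008,160+y/3.008); sd=lambda x,y:(225+(x-400)/2.5,150+y/2.5)
P=[("lidFL",tri(C,sc(290,132),S,sd(482,58))),]
P+=[(n,tri(C,sc(*a),S,sd(*b))) for n,a,b in [("nl clip",(267,185),(505,52)),("nr",(166,60),(603,102)),("fl",(154,277),(616,150)),("fr",(75,152),(711,197))]]
c,s=np.cos(r.x[2]),np.sin(r.x[2])
for n,(p,e) in P:
    q=np.array([[c,s],[-s,c]])@(p[:2]-r.x[:2]); print(n,p.round(3),"gap",round(e,4),"box",q.round(3),"ang",np.degrees(np.arctan2(p[2]-.106,.1-q[0])).round(1))
m=cv2.inRange(S["pixels"],(0,0,0),(1,1,1))
E
```

```text
[ 0.54125629 -0.03607376 -0.05999582] -3.4375074059982413
[[ 0.0018  0.0114]
 [-0.0071 -0.008 ]
 [ 0.0056  0.0037]
 [ 0.0055  0.0045]
 [-0.0055 -0.0037]
 [-0.0003 -0.0079]]
nl [0.435 0.061 0.1  ]
nr [ 0.431 -0.123  0.1  ]
fr [ 0.64  -0.148  0.1  ]
fl [0.653 0.055 0.1  ]
nl [0.442 0.076 0.1  ]
fr [ 0.646 -0.137  0.1  ]
lidFL [0.496 0.034 0.239] gap 0.0021 box [-0.049  0.068] ang 41.8
nl clip [0.535 0.064 0.22 ] gap 0.0024 box [-0.012  0.1  ] ang 45.3
nr [ 0.539 -0.093  0.244] gap 0.0053 box [ 0.001 -0.057] ang 54.4
fl [0.615 0.017 0.113] gap 0.0098 box [0.07  0.058] ang 13.8
fr [ 0.615 -0.131  0.144] gap 0.0045 box [ 0.079 -0.09 ] ang 61.4
```

Call:
servo_tool([
  [[0, 0, -0.06], [0, 0, 0]],
  [[-0.483, -0.472, -0.097], [0, 0, 1.255]],
  [[-0.483, -0.472, -0.097], [0, 0, 1.255]],
  [[-0.483, -0.472, -0.097], [0, 0, 1.255]],
  [[-0.483, -0.472, -0.097], [0, 0, 1.255]],
  [[-0.483, -0.472, -0.097], [0, 0, 1.255]],
  [[-0.483, -0.472, -0.097], [0, 0, 1.255]],
  [[-0.483, -0.472, -0.097], [0, 0, 1.255]],
  [[-0.483, -0.472, -0.097], [0, 0, 1.255]],
  [[-0.483, -0.472, -0.097], [0, 0, 1.255]],
  [[-0.483, -0.472, -0.097], [0, 0, 1.255]],
  [[-0.483, -0.472, -0.097], [0, 0, 1.255]],
], gripper=0)

```text
time_s: 1.65
position: [0.5061, -0.0369, 0.3195]
tcp_rot: [[0.06, 0.998, 0.0], [0.998, -0.06, 0.0], [0.0, 0.0, -1.0]]
force: [0.7, -0.3, 0.2]
opening: 0.006
```

Call:
servo_tool([
  [[0, 0, 0.05], [0, 0, 0]],
  [[0, 0, 0.08], [0, 0, 0]],
  [[0, -0.006, 0.0945], [0, 0, 0]],
  [[0, -0.015, 0.107], [0, 0, 0]],
  [[0, -0.023, 0.12], [0, 0, 0]],
  [[0, -0.03, 0.133], [0, 0, 0]],
  [[0, -0.036, 0.148], [0, 0, 0]],
  [[0, -0.04, 0.163], [0, 0, 0]],
  [[0, -0.043, 0.178], [0, 0, 0]],
  [[0, -0.045, 0.192], [0, 0, 0]],
  [[0, -0.045, 0.2], [0, 0, 0]],
  [[0, -0.045, 0.202], [0, 0, 0]],
])

```text
time_s: 3.15
position: [0.4599, -0.0317, 0.1172]
tcp_rot: [[0.059, 0.998, -0.002], [0.998, -0.059, 0.0], [0.0, -0.002, -1.0]]
force: [-1.8, 0.1, 3.0]
opening: 0.008
```

Call:
servo_tool([
  [[0, 0, 0.003], [0, 0, 0]],
  [[0, 0, 0.006], [0, 0, 0]],
  [[0, 0, 0.0075], [0, 0, 0]],
  [[0, 0, 0.0075], [0, 0, 0]],
])

```text
time_s: 3.65
position: [0.4604, -0.0317, 0.1106]
tcp_rot: [[0.059, 0.998, 0.0], [0.998, -0.059, 0.0], [0.0, 0.0, -1.0]]
force: [-3.4, 0.0, 7.5]
opening: 0.009
```

Call:
servo_tool([
  [[0, 0, 0.0004], [0, 0, 0]],
  [[0, 0, 0.0006], [0, 0, 0]],
])

```text
time_s: 3.9
position: [0.4604, -0.0316, 0.1103]
tcp_rot: [[0.059, 0.998, 0.0], [0.998, -0.059, -0.0], [0.0, 0.0, -1.0]]
force: [-3.9, 1.0, 11.1]
opening: 0.002
```

Call:
servo_tool([
  [[0, 0, -0.05], [0, 0, 0]],
  [[0, 0.02, -0.11], [0, 0, 0]],
  [[0, 0.08, -0.17], [0, 0, 0]],
  [[0, 0.08, -0.17], [0, 0, 0]],
  [[0, 0.08, -0.17], [0, 0, 0]],
])

```text
time_s: 4.53
position: [0.5427, -0.0369, 0.2809]
tcp_rot: [[0.059, 0.998, 0.005], [0.998, -0.059, -0.001], [-0.001, 0.006, -1.0]]
force: [-0.7, 0.6, -0.8]
opening: 0.004
```

```bash
cat >> h.py <<'E'
def wristcap():
    from rig import telemetry, eyes
    s=telemetry.read_state(); c=dict(eyes.capture("wrist")); T=np.eye(4); T[:3,:3]=s["tcp_rot"]; T[:3,3]=s["position"]
    c["extrinsics"]=T@c["T_tool_cam"]; return c,s
E
python3 - <<'E'
from h import *; import pickle
from rig import eyes
c,s=wristcap(); print(s["position"],s["force"])
sd=eyes.capture("side"); sc=eyes.capture("scene"); pickle.dump((c,sd,sc),open("c1.pkl","wb"))
cv2.imwrite("pics/w1.png",c["pixels"])
a=cv2.resize(sc["pixels"][160:290,265:398],(400,391),interpolation=cv2.INTER_CUBIC);b=cv2.resize(sd["pixels"][150:310,225:385],(400,400),interpolation=cv2.INTER_CUBIC)
o=np.zeros((400,800,3),np.uint8);o[:391,:400]=a;o[:,400:]=b
cv2.imwrite("pics/z1.png",o)
p=c["pixels"]
hsv=cv2.cvtColor(p,cv2.COLOR_BGR2HSV)
for n,lo,hi,z in [("red",(0,180,90),(8,255,255),.13),("teal",(70,60,60),(90,255,255),.111)]:
    m=cv2.inRange(hsv,lo,hi)
    m=cv2.morphologyEx(m,cv2.MORPH_OPEN,np.ones((3,3)))
    for k in cv2.findContours(m,0,1)[0]:
        if cv2.contourArea(k)<300: continue
        r=cv2.minAreaRect(k); print(n,cv2.contourArea(k),r,"bbox",cv2.boundingRect(k)); 
        print("   ",[onz(c,q,z)[:2].round(3).tolist() for q in [r[0],*cv2.boxPoints(r)]])
E
```

```text
[ 0.54268398 -0.03691451  0.28086955] [-0.69811274  0.6162678  -0.8426815 ]
red 2173.5 ((405.15875244140625, 95.56263732910156), (52.67985153198242, 46.121856689453125), 3.094058036804199) bbox (378, 73, 55, 46)
    [[0.605, 0.054], [0.585, 0.04], [0.587, 0.071], [0.625, 0.068], [0.622, 0.036]]
red 2207.5 ((245.96221923828125, 93.63993835449219), (47.48168182373047, 51.313541412353516), 88.40885925292969) bbox (220, 70, 53, 48)
    [[0.492, 0.062], [0.475, 0.079], [0.511, 0.077], [0.509, 0.045], [0.472, 0.046]]
teal 36362.0 ((316.5, 203.0), (156.0, 269.0), 90.0) bbox (182, 125, 270, 157)
    [[0.536, -0.023], [0.437, 0.044], [0.643, 0.032], [0.645, -0.095], [0.42, -0.081]]
```

View pics/w1.png

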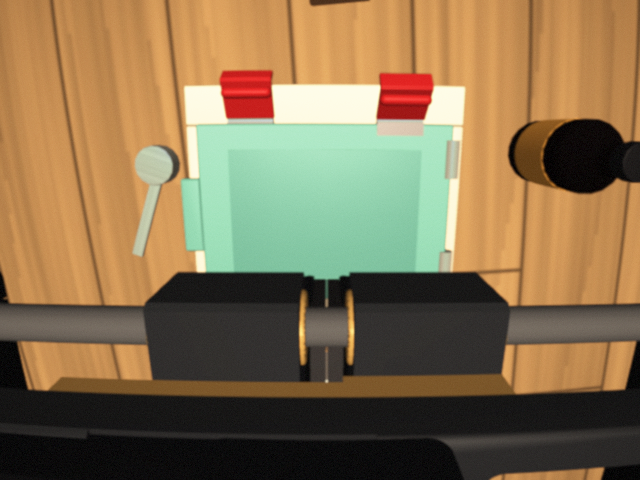

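View pics/z1.png

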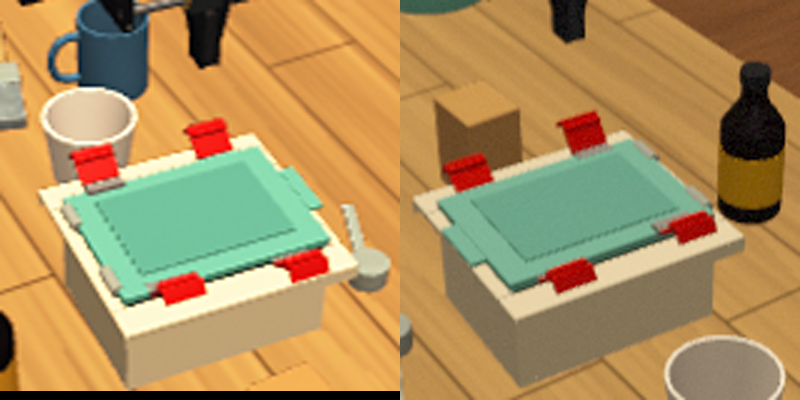

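The wrist view shows the lid shut, with the left rim edge running from (185,86) to (465,86). The left lid edge is at row 125, from column 197 to about 450. Both left clips are raised. The wide views show all four clips raised, and nothing else has moved.

```bash
python3 - <<'E'
from h import *; import pickle
from scipy.optimize import least_squares
c,S,C=pickle.load(open("c1.pkl","rb"))
p=c["pixels"]; g=cv2.cvtColor(p,cv2.COLOR_BGR2GRAY)
m=cv2.inRange(p,(150,185,200),(255,255,255))  # cream
for col in (195,205,300,340,445,455):
    r=np.where(m[60:130,col])[0]+60; print(col,r.min() if len(r) else None, r.max() if len(r) else None)
for row in (92,105,118,125,140,200,230):
    r=np.where(m[row,150:500])[0]+150; print("row",row,r.min() if len(r) else None,r.max() if len(r) else None)
sc=lambda x,y:(265+x/3.008,160+y/3.008); sd=lambda x,y:(225+(x-400)/2.5,150+y/2.5)
obs=[]
for uv,z,b in [((185,86),.1,(-.111,.102)),((465.5,86.5),.1,(.111,.102)),((197,125),.111,(-.1,.072)),((449,125),.111,(.1,.072))]:
    q=onz(c,uv,z); print(uv,q.round(4)); obs.append((b,q))
def f(p):
    a,s=np.cos(p[2]),np.sin(p[2]); R=np.array([[a,-s],[s,a]])
    return np.concatenate([p[:2]+R@b-v[:2] for b,v in obs])
r=least_squares(f,[.54,-.03,-.06]); print(r.x,np.degrees(r.x[2])); print(r.fun.reshape(-1,2).round(4))
# side/scene red blobs per clip, triangulated top bar centres (eye)
a,s=np.cos(r.x[2]),np.sin(r.x[2])
for n,u,v in [("nl flap top",(306,254),(468,159)),("fl",(182,277),(583,120)),("nr",(207,125),(575,270)),("fr",(95,150),(693,219))]:
    P,e=tri(C,sc(*u),S,sd(*v)); q=np.array([[a,s],[-s,a]])@(P[:2]-r.x[:2]); print(n,P.round(3),"gap",round(e,4),"box",q.round(3))
E
```

```text
195 86 129
205 85 124
300 84 123
340 84 123
445 86 124
455 86 129
row 92 184 464
row 105 185 463
row 118 186 463
row 125 189 461
row 140 187 461
row 200 153 457
row 230 446 455
(185, 86) [0.4396 0.0741 0.1   ]
(465.5, 86.5) [0.6582 0.0608 0.1   ]
(197, 125) [0.4488 0.0434 0.111 ]
(449, 125) [0.6417 0.0318 0.111 ]
[ 0.54173101 -0.03429943 -0.06151139] -3.524342909916214
[[-0.0024  0.0002]
 [ 0.0006 -0.0002]
 [-0.0024  0.0004]
 [ 0.0042 -0.0004]]
nl flap top [0.489 0.063 0.125] gap 0.0043 box [-0.058  0.094]
fl [0.602 0.049 0.134] gap 0.0047 box [0.055 0.086]
nr [ 0.478 -0.132  0.127] gap 0.0058 box [-0.058 -0.101]
fr [ 0.592 -0.137  0.134] gap 0.0045 box [ 0.057 -0.099]
```

Call:
servo_tool([
  [[0.06, -0.058, 0.05], [0, 0, 0]],
  [[0.082, -0.058, 0.1], [0, 0, 0]],
  [[0.082, -0.058, 0.115], [0, 0, 0]],
  [[0.082, -0.058, 0.13], [0, 0, 0]],
  [[0.083, -0.058, 0.137], [0, 0, 0]],
  [[0.084, -0.058, 0.142], [0, 0, 0]],
  [[0.088, -0.058, 0.146], [0, 0, 0]],
  [[0.091, -0.058, 0.149], [0, 0, 0]],
  [[0.092, -0.058, 0.15], [0, 0, 0]],
])

```text
time_s: 5.8
position: [0.488, 0.0589, 0.1296]
tcp_rot: [[0.059, 0.998, 0.0], [0.998, -0.059, -0.0], [-0.0, 0.0, -1.0]]
force: [0.4, -0.1, -0.0]
opening: 0.007
```

Call:
servo_tool([
  [[0.002, 0, 0.002], [0, 0, 0]],
  [[0.004, 0, 0.004], [0, 0, 0]],
  [[0.004, 0, 0.004], [0, 0, 0]],
])

```text
time_s: 6.18
position: [0.488, 0.0629, 0.1253]
tcp_rot: [[0.059, 0.998, -0.0], [0.998, -0.059, 0.0], [0.0, -0.0, -1.0]]
force: [-0.2, -0.1, 0.3]
opening: 0.001
```

Call:
servo_tool([
  [[0.001, 0, 0.001], [0, 0, 0]],
  [[0.002, 0, 0.002], [0, 0, 0]],
  [[0.002, 0, 0.002], [0, 0, 0]],
])

```text
time_s: 6.55
position: [0.4883, 0.0647, 0.1235]
tcp_rot: [[0.059, 0.998, 0.0], [0.998, -0.059, -0.0], [-0.0, 0.0, -1.0]]
force: [-0.9, -0.2, 0.7]
opening: 0.003
```

Call:
servo_tool([
  [[0.001, 0, 0.001], [0, 0, 0]],
  [[0.0015, 0, 0.002], [0, 0, 0]],
  [[0.0015, 0, 0.002], [0, 0, 0]],
])

```text
time_s: 6.92
position: [0.4885, 0.0664, 0.1215]
tcp_rot: [[0.059, 0.998, 0.0], [0.998, -0.059, 0.0], [0.0, 0.0, -1.0]]
force: [-0.5, 0.4, 1.7]
opening: 0.007
```

Call:
servo_tool([
  [[0.0005, 0, 0.001], [0, 0, 0]],
  [[0.001, 0, 0.002], [0, 0, 0]],
  [[0.001, 0, 0.002], [0, 0, 0]],
])

```text
time_s: 7.3
position: [0.4885, 0.0676, 0.1195]
tcp_rot: [[0.059, 0.998, 0.0], [0.998, -0.059, 0.001], [0.001, 0.0, -1.0]]
force: [-0.1, 3.1, 2.7]
opening: 0.002
```

Call:
servo_tool([
  [[0.001, 0, 0.001], [0, 0, 0]],
  [[0.002, 0, 0.0015], [0, 0, 0]],
  [[0.002, 0, 0.0015], [0, 0, 0]],
])

```text
time_s: 7.68
position: [0.4886, 0.0691, 0.1178]
tcp_rot: [[0.059, 0.998, -0.0], [0.998, -0.059, -0.0], [-0.0, -0.0, -1.0]]
force: [0.2, 0.2, 1.1]
opening: 0.004
```

Call:
servo_tool([
  [[0.0005, 0, 0.0008], [0, 0, 0]],
  [[0.0008, 0, 0.0015], [0, 0, 0]],
  [[0.0008, 0, 0.0015], [0, 0, 0]],
])

```text
time_s: 8.05
position: [0.4886, 0.0699, 0.1164]
tcp_rot: [[0.059, 0.998, 0.0], [0.998, -0.059, -0.0], [-0.0, 0.0, -1.0]]
force: [1.3, -0.1, 2.1]
opening: 0.005
```

Call:
servo_tool([
  [[0.0002, 0, 0.0008], [0, 0, 0]],
  [[0.0005, 0, 0.0015], [0, 0, 0]],
  [[0.0005, 0, 0.0015], [0, 0, 0]],
])

```text
time_s: 8.43
position: [0.4887, 0.0706, 0.1149]
tcp_rot: [[0.059, 0.998, 0.0], [0.998, -0.059, 0.0], [0.0, 0.0, -1.0]]
force: [0.4, 0.0, 1.4]
opening: 0.004
```

Call:
servo_tool([
  [[0.0002, 0, 0.0008], [0, 0, 0]],
  [[0.0003, 0, 0.0015], [0, 0, 0]],
  [[0.0003, 0, 0.0015], [0, 0, 0]],
])

```text
time_s: 8.8
position: [0.4887, 0.0709, 0.1138]
tcp_rot: [[0.059, 0.998, 0.0], [0.998, -0.059, 0.0], [0.0, 0.0, -1.0]]
force: [-0.7, 0.4, 5.2]
opening: 0.005
```

Call:
servo_tool([
  [[0, 0, 0.0008], [0, 0, 0]],
  [[0.0002, 0, 0.0015], [0, 0, 0]],
  [[0.0002, 0, 0.0015], [0, 0, 0]],
])

```text
time_s: 9.18
position: [0.4888, 0.0715, 0.1123]
tcp_rot: [[0.059, 0.998, 0.001], [0.998, -0.059, 0.001], [0.001, 0.001, -1.0]]
force: [0.5, 2.2, 3.6]
opening: 0.006
```

Call:
servo_tool([
  [[0.0005, 0, 0.0008], [0, 0, 0]],
  [[0.0005, 0, 0.0015], [0, 0, 0]],
  [[0.0005, 0, 0.0015], [0, 0, 0]],
])

```text
time_s: 9.55
position: [0.4884, 0.0715, 0.1103]
tcp_rot: [[0.059, 0.998, -0.001], [0.998, -0.059, -0.0], [-0.0, -0.001, -1.0]]
force: [-0.5, -0.7, 2.9]
opening: 0.006
```

Call:
servo_tool([
  [[0, 0, 0.0005], [0, 0, 0]],
  [[0, 0, 0.001], [0, 0, 0]],
  [[0, 0, 0.001], [0, 0, 0]],
])

```text
time_s: 9.93
position: [0.4885, 0.0715, 0.1097]
tcp_rot: [[0.059, 0.998, -0.0], [0.998, -0.059, -0.0], [-0.0, -0.0, -1.0]]
force: [-1.3, 1.3, 6.2]
opening: 0.004
```

Call:
servo_tool([
  [[0, 0, 0.0005], [0, 0, 0]],
  [[0, 0, 0.001], [0, 0, 0]],
  [[0, 0, 0.001], [0, 0, 0]],
])

```text
time_s: 10.3
position: [0.4885, 0.0715, 0.1091]
tcp_rot: [[0.059, 0.998, 0.0], [0.998, -0.059, -0.0], [-0.0, 0.0, -1.0]]
force: [-2.1, 0.5, 9.9]
opening: 0.003
```

Call:
servo_tool([
  [[0, 0, -0.05], [0, 0, 0]],
  [[0, 0, -0.09], [0, 0, 0]],
  [[-0.05, 0.03, -0.1], [0, 0, 0]],
  [[-0.1, 0.06, -0.1], [0, 0, 0]],
  [[-0.15, 0.09, -0.1], [0, 0, 0]],
  [[-0.188, 0.117, -0.1], [0, 0, 0]],
  [[-0.188, 0.117, -0.07], [0, 0, 0]],
  [[-0.188, 0.117, -0.0425], [0, 0, 0]],
  [[-0.191, 0.117, -0.0325], [0, 0, 0]],
  [[-0.194, 0.117, -0.0265], [0, 0, 0]],
  [[-0.196, 0.117, -0.0225], [0, 0, 0]],
  [[-0.196, 0.117, -0.0225], [0, 0, 0]],
])

```text
time_s: 11.8
position: [0.5943, -0.1316, 0.1317]
tcp_rot: [[0.059, 0.998, 0.001], [0.998, -0.059, -0.001], [-0.001, 0.001, -1.0]]
force: [0.0, -0.0, -0.0]
opening: 0.006
```

Call:
servo_tool([
  [[-0.001, 0, 0.001], [0, 0, 0]],
  [[-0.0015, 0, 0.002], [0, 0, 0]],
  [[-0.0015, 0, 0.002], [0, 0, 0]],
])

```text
time_s: 12.18
position: [0.5943, -0.133, 0.1294]
tcp_rot: [[0.059, 0.998, 0.001], [0.998, -0.059, -0.001], [-0.001, 0.001, -1.0]]
force: [-0.4, -1.7, 3.3]
opening: 0.005
```

Call:
servo_tool([
  [[-0.001, 0, 0.001], [0, 0, 0]],
  [[-0.002, 0, 0.002], [0, 0, 0]],
  [[-0.002, 0, 0.002], [0, 0, 0]],
])

```text
time_s: 12.55
position: [0.5941, -0.1348, 0.1269]
tcp_rot: [[0.059, 0.998, 0.001], [0.998, -0.059, -0.0], [-0.0, 0.001, -1.0]]
force: [-0.5, -2.3, 2.6]
opening: 0.004
```

Call:
servo_tool([
  [[-0.001, 0, 0.001], [0, 0, 0]],
  [[-0.0015, 0, 0.0015], [0, 0, 0]],
  [[-0.0015, 0, 0.0015], [0, 0, 0]],
])

```text
time_s: 12.92
position: [0.5939, -0.1359, 0.1254]
tcp_rot: [[0.059, 0.998, 0.001], [0.998, -0.059, 0.0], [0.0, 0.001, -1.0]]
force: [1.9, -1.1, 1.4]
opening: 0.006
```

Call:
servo_tool([
  [[-0.0005, 0, 0.001], [0, 0, 0]],
  [[-0.001, 0, 0.002], [0, 0, 0]],
  [[-0.001, 0, 0.002], [0, 0, 0]],
])

```text
time_s: 13.3
position: [0.5938, -0.1368, 0.1236]
tcp_rot: [[0.059, 0.998, 0.001], [0.998, -0.059, 0.0], [0.0, 0.001, -1.0]]
force: [0.1, 1.0, 2.7]
opening: 0.003
```

Call:
servo_tool([
  [[-0.0002, 0, 0.001], [0, 0, 0]],
  [[-0.0005, 0, 0.0015], [0, 0, 0]],
  [[-0.0005, 0, 0.0015], [0, 0, 0]],
])

```text
time_s: 13.68
position: [0.5938, -0.1372, 0.1225]
tcp_rot: [[0.059, 0.998, 0.001], [0.998, -0.059, 0.0], [0.0, 0.001, -1.0]]
force: [1.0, 1.9, 5.4]
opening: 0.003
```

Call:
servo_tool([
  [[0, 0, 0.001], [0, 0, 0]],
  [[-0.0002, 0, 0.0015], [0, 0, 0]],
  [[-0.0002, 0, 0.0015], [0, 0, 0]],
])

```text
time_s: 14.05
position: [0.5926, -0.1375, 0.1198]
tcp_rot: [[0.059, 0.998, -0.002], [0.998, -0.059, 0.001], [0.001, -0.002, -1.0]]
force: [-0.8, 0.2, 0.3]
opening: 0.004
```

Call:
servo_tool([
  [[0, 0, 0.001], [0, 0, 0]],
  [[0, 0, 0.002], [0, 0, 0]],
  [[0, 0, 0.002], [0, 0, 0]],
])

```text
time_s: 14.42
position: [0.5928, -0.1376, 0.1188]
tcp_rot: [[0.059, 0.998, -0.002], [0.998, -0.059, 0.0], [0.0, -0.002, -1.0]]
force: [-2.3, 1.0, 6.4]
opening: 0.006
```

Call:
servo_tool([
  [[0, 0, 0.0005], [0, 0, 0]],
  [[0, 0, 0.001], [0, 0, 0]],
  [[0, 0, 0.001], [0, 0, 0]],
])

```text
time_s: 14.8
position: [0.5928, -0.1376, 0.1184]
tcp_rot: [[0.059, 0.998, -0.001], [0.998, -0.059, 0.0], [-0.0, -0.001, -1.0]]
force: [-2.8, 0.4, 9.6]
opening: 0.004
```

Call:
servo_tool([
  [[0, 0, -0.05], [0, 0, 0]],
  [[0.005, -0.02, -0.08], [0, 0, 0]],
  [[0.015, -0.07, -0.08], [0, 0, 0]],
  [[0.015, -0.117, -0.08], [0, 0, 0]],
  [[0.015, -0.117, -0.06], [0, 0, 0]],
  [[0.015, -0.117, -0.0335], [0, 0, 0]],
  [[0.012, -0.117, -0.0235], [0, 0, 0]],
  [[0.009, -0.117, -0.0175], [0, 0, 0]],
  [[0.0065, -0.117, -0.0135], [0, 0, 0]],
  [[0.0065, -0.117, -0.0135], [0, 0, 0]],
])

```text
time_s: 16.05
position: [0.4773, -0.1247, 0.1311]
tcp_rot: [[0.059, 0.998, 0.0], [0.998, -0.059, -0.0], [-0.0, 0.0, -1.0]]
force: [-0.4, 0.1, -0.1]
opening: 0.001
```

Call:
servo_tool([
  [[-0.001, 0, 0.0015], [0, 0, 0]],
  [[-0.002, 0, 0.003], [0, 0, 0]],
  [[-0.002, 0, 0.003], [0, 0, 0]],
])

```text
time_s: 16.42
position: [0.4773, -0.1265, 0.1282]
tcp_rot: [[0.059, 0.998, 0.001], [0.998, -0.059, -0.0], [-0.0, 0.001, -1.0]]
force: [-0.2, -0.8, 1.3]
opening: 0.004
```

Call:
servo_tool([
  [[-0.001, 0, 0.001], [0, 0, 0]],
  [[-0.0015, 0, 0.002], [0, 0, 0]],
  [[-0.0015, 0, 0.002], [0, 0, 0]],
])

```text
time_s: 16.8
position: [0.4771, -0.1284, 0.1261]
tcp_rot: [[0.059, 0.998, 0.001], [0.998, -0.059, -0.001], [-0.001, 0.001, -1.0]]
force: [-0.2, -1.4, 4.1]
opening: 0.002
```

Call:
servo_tool([
  [[-0.0005, 0, 0.001], [0, 0, 0]],
  [[-0.001, 0, 0.0015], [0, 0, 0]],
  [[-0.001, 0, 0.0015], [0, 0, 0]],
])

```text
time_s: 17.18
position: [0.4771, -0.1295, 0.1246]
tcp_rot: [[0.059, 0.998, 0.001], [0.998, -0.059, -0.001], [-0.001, 0.001, -1.0]]
force: [-1.6, -3.0, 5.7]
opening: 0.007
```

Call:
servo_tool([
  [[-0.0005, 0, 0.001], [0, 0, 0]],
  [[-0.001, 0, 0.0015], [0, 0, 0]],
  [[-0.001, 0, 0.0015], [0, 0, 0]],
])

```text
time_s: 17.55
position: [0.4771, -0.1305, 0.1232]
tcp_rot: [[0.059, 0.998, 0.001], [0.998, -0.059, -0.001], [-0.001, 0.001, -1.0]]
force: [0.1, -4.0, 5.2]
opening: 0.008
```

Call:
servo_tool([
  [[-0.0007, 0, 0.001], [0, 0, 0]],
  [[-0.0015, 0, 0.0015], [0, 0, 0]],
  [[-0.0015, 0, 0.0015], [0, 0, 0]],
])

```text
time_s: 17.92
position: [0.477, -0.1314, 0.1214]
tcp_rot: [[0.059, 0.998, 0.001], [0.998, -0.059, -0.0], [-0.0, 0.001, -1.0]]
force: [-0.4, -3.0, 4.3]
opening: 0.005
```

Call:
servo_tool([
  [[-0.0005, 0, 0.001], [0, 0, 0]],
  [[-0.001, 0, 0.0015], [0, 0, 0]],
  [[-0.001, 0, 0.0015], [0, 0, 0]],
])

```text
time_s: 18.3
position: [0.4768, -0.1322, 0.1198]
tcp_rot: [[0.059, 0.998, 0.0], [0.998, -0.059, 0.0], [0.0, 0.0, -1.0]]
force: [1.7, -1.9, 3.1]
opening: 0.011
```

Call:
servo_tool([
  [[-0.0003, 0, 0.001], [0, 0, 0]],
  [[-0.0006, 0, 0.0015], [0, 0, 0]],
  [[-0.0006, 0, 0.0015], [0, 0, 0]],
])

```text
time_s: 18.68
position: [0.4765, -0.1327, 0.1183]
tcp_rot: [[0.059, 0.998, -0.0], [0.998, -0.059, 0.001], [0.001, -0.0, -1.0]]
force: [0.8, -1.5, 2.5]
opening: 0.004
```

Call:
servo_tool([
  [[-0.0003, 0, 0.001], [0, 0, 0]],
  [[-0.0005, 0, 0.0015], [0, 0, 0]],
  [[-0.0005, 0, 0.0015], [0, 0, 0]],
])

```text
time_s: 19.05
position: [0.4765, -0.1331, 0.1172]
tcp_rot: [[0.059, 0.998, -0.0], [0.998, -0.059, 0.001], [0.001, -0.0, -1.0]]
force: [0.0, 0.0, 4.9]
opening: 0.002
```

Call:
servo_tool([
  [[-0.0002, 0, 0.001], [0, 0, 0]],
  [[-0.0003, 0, 0.0015], [0, 0, 0]],
  [[-0.0003, 0, 0.0015], [0, 0, 0]],
])

```text
time_s: 19.42
position: [0.4765, -0.1337, 0.1156]
tcp_rot: [[0.059, 0.998, -0.0], [0.998, -0.059, -0.0], [-0.0, -0.0, -1.0]]
force: [0.7, -1.9, 4.6]
opening: 0.002
```

Call:
servo_tool([
  [[-0.0002, 0, 0.001], [0, 0, 0]],
  [[-0.0003, 0, 0.0015], [0, 0, 0]],
  [[-0.0003, 0, 0.0015], [0, 0, 0]],
])

```text
time_s: 19.8
position: [0.4758, -0.1334, 0.1136]
tcp_rot: [[0.059, 0.998, -0.002], [0.998, -0.059, 0.001], [0.001, -0.002, -1.0]]
force: [-0.7, 0.6, 3.2]
opening: 0.001
```

Call:
servo_tool([
  [[0, 0, 0.0005], [0, 0, 0]],
  [[0, 0, 0.001], [0, 0, 0]],
  [[0, 0, 0.001], [0, 0, 0]],
])

```text
time_s: 20.18
position: [0.4759, -0.1335, 0.1131]
tcp_rot: [[0.059, 0.998, -0.001], [0.998, -0.059, 0.001], [0.001, -0.001, -1.0]]
force: [-0.2, 1.7, 6.8]
opening: 0.009
```

Call:
servo_tool([
  [[0, 0, 0.0005], [0, 0, 0]],
  [[0, 0, 0.0008], [0, 0, 0]],
  [[0, 0, 0.0008], [0, 0, 0]],
])

```text
time_s: 20.55
position: [0.4759, -0.1336, 0.1126]
tcp_rot: [[0.059, 0.998, -0.001], [0.998, -0.059, 0.001], [0.001, -0.001, -1.0]]
force: [-1.7, 1.5, 9.3]
opening: 0.004
```

Call:
servo_tool([
  [[0, 0, -0.05], [0, 0, 0]],
  [[0.01, 0.01, -0.09], [0, 0, 0]],
  [[0.06, 0.04, -0.09], [0, 0, 0]],
  [[0.11, 0.07, -0.09], [0, 0, 0]],
  [[0.15, 0.1, -0.09], [0, 0, 0]],
  [[0.183, 0.117, -0.09], [0, 0, 0]],
  [[0.183, 0.117, -0.065], [0, 0, 0]],
  [[0.185, 0.117, -0.039], [0, 0, 0]],
  [[0.187, 0.117, -0.029], [0, 0, 0]],
  [[0.19, 0.117, -0.023], [0, 0, 0]],
  [[0.194, 0.117, -0.019], [0, 0, 0]],
  [[0.194, 0.117, -0.019], [0, 0, 0]],
])

```text
time_s: 22.05
position: [0.6052, 0.0529, 0.1316]
tcp_rot: [[0.059, 0.998, 0.001], [0.998, -0.059, 0.0], [0.0, 0.001, -1.0]]
force: [0.5, -0.6, -0.5]
opening: 0.006
```

Call:
servo_tool([
  [[0.001, 0, 0.001], [0, 0, 0]],
  [[0.002, 0, 0.002], [0, 0, 0]],
  [[0.002, 0, 0.002], [0, 0, 0]],
])

```text
time_s: 22.42
position: [0.6056, 0.0548, 0.1297]
tcp_rot: [[0.059, 0.998, 0.002], [0.998, -0.059, 0.0], [0.0, 0.002, -1.0]]
force: [1.4, 0.4, 2.9]
opening: 0.003
```

Call:
servo_tool([
  [[0.001, 0, 0.001], [0, 0, 0]],
  [[0.002, 0, 0.002], [0, 0, 0]],
  [[0.002, 0, 0.002], [0, 0, 0]],
])

```text
time_s: 22.8
position: [0.6055, 0.0571, 0.1273]
tcp_rot: [[0.059, 0.998, 0.001], [0.998, -0.059, 0.0], [0.001, 0.001, -1.0]]
force: [0.9, 1.0, 2.9]
opening: 0.006
```

Call:
servo_tool([
  [[0.001, 0, 0.001], [0, 0, 0]],
  [[0.0015, 0, 0.002], [0, 0, 0]],
  [[0.0015, 0, 0.002], [0, 0, 0]],
])

```text
time_s: 23.18
position: [0.6055, 0.0586, 0.1253]
tcp_rot: [[0.059, 0.998, 0.001], [0.998, -0.059, 0.0], [0.0, 0.001, -1.0]]
force: [1.1, 2.8, 2.6]
opening: 0.007
```

Call:
servo_tool([
  [[0.0008, 0, 0.001], [0, 0, 0]],
  [[0.0015, 0, 0.0015], [0, 0, 0]],
  [[0.0015, 0, 0.0015], [0, 0, 0]],
])

```text
time_s: 23.55
position: [0.6049, 0.0596, 0.1234]
tcp_rot: [[0.059, 0.998, -0.001], [0.998, -0.059, -0.0], [-0.0, -0.001, -1.0]]
force: [1.5, 1.7, 1.5]
opening: 0.006
```

Call:
servo_tool([
  [[0.0005, 0, 0.001], [0, 0, 0]],
  [[0.001, 0, 0.0015], [0, 0, 0]],
  [[0.001, 0, 0.0015], [0, 0, 0]],
])

```text
time_s: 23.92
position: [0.605, 0.0606, 0.1219]
tcp_rot: [[0.059, 0.998, -0.001], [0.998, -0.059, -0.0], [-0.0, -0.001, -1.0]]
force: [2.7, -0.3, 1.5]
opening: 0.004
```

Call:
servo_tool([
  [[0.0004, 0, 0.001], [0, 0, 0]],
  [[0.0007, 0, 0.0015], [0, 0, 0]],
  [[0.0007, 0, 0.0015], [0, 0, 0]],
])

```text
time_s: 24.3
position: [0.6051, 0.0614, 0.1205]
tcp_rot: [[0.059, 0.998, -0.001], [0.998, -0.059, -0.0], [-0.0, -0.001, -1.0]]
force: [0.3, 1.4, 2.6]
opening: 0.007
```

Call:
servo_tool([
  [[0.0004, 0, 0.001], [0, 0, 0]],
  [[0.0006, 0, 0.0015], [0, 0, 0]],
  [[0.0006, 0, 0.0015], [0, 0, 0]],
])

```text
time_s: 24.68
position: [0.6052, 0.0618, 0.1194]
tcp_rot: [[0.059, 0.998, -0.0], [0.998, -0.059, -0.0], [-0.0, -0.0, -1.0]]
force: [-0.4, -1.0, 4.9]
opening: 0.005
```

Call:
servo_tool([
  [[0, 0, 0.001], [0, 0, 0]],
  [[0.0002, 0, 0.0015], [0, 0, 0]],
  [[0.0002, 0, 0.0015], [0, 0, 0]],
])

```text
time_s: 25.05
position: [0.6053, 0.0622, 0.1181]
tcp_rot: [[0.059, 0.998, 0.0], [0.998, -0.059, -0.0], [-0.0, 0.0, -1.0]]
force: [-1.0, -0.4, 5.7]
opening: 0.007
```

Call:
servo_tool([
  [[0, 0, 0.001], [0, 0, 0]],
  [[0.0002, 0, 0.0015], [0, 0, 0]],
  [[0.0002, 0, 0.0015], [0, 0, 0]],
])

```text
time_s: 25.42
position: [0.6047, 0.0626, 0.1157]
tcp_rot: [[0.059, 0.998, -0.001], [0.998, -0.059, 0.0], [0.0, -0.001, -1.0]]
force: [-0.1, 0.6, 1.1]
opening: 0.002
```

Force dropped from 5.7 N to 1.1 N, which is the snap. Next I'll confirm against the stop.

Call:
servo_tool([
  [[0, 0, 0.001], [0, 0, 0]],
  [[0, 0, 0.0015], [0, 0, 0]],
  [[0, 0, 0.0015], [0, 0, 0]],
])

```text
time_s: 25.8
position: [0.6049, 0.0626, 0.115]
tcp_rot: [[0.059, 0.998, -0.001], [0.998, -0.059, 0.0], [0.0, -0.001, -1.0]]
force: [-2.2, 0.3, 5.5]
opening: 0.002
```

Call:
servo_tool([
  [[0, 0, 0.0005], [0, 0, 0]],
  [[0, 0, 0.001], [0, 0, 0]],
  [[0, 0, 0.001], [0, 0, 0]],
])

```text
time_s: 26.18
position: [0.6049, 0.0626, 0.1145]
tcp_rot: [[0.059, 0.998, -0.001], [0.998, -0.059, 0.0], [0.0, -0.001, -1.0]]
force: [-2.8, 0.8, 7.4]
opening: 0.003
```

Call:
servo_tool([
  [[0, 0, -0.04], [0, 0, 0]],
  [[0, 0, -0.09], [0, 0, 0]],
  [[0, 0, -0.15], [0, 0, 0]],
  [[-0.04, -0.04, -0.2], [0, 0, 0]],
  [[-0.08, -0.08, -0.22], [0, 0, 0]],
  [[-0.08, -0.08, -0.22], [0, 0, 0]],
  [[-0.08, -0.08, -0.22], [0, 0, 0]],
])

```text
time_s: 27.05
position: [0.5206, -0.013, 0.3335]
tcp_rot: [[0.06, 0.998, 0.0], [0.998, -0.06, 0.0], [0.0, 0.0, -1.0]]
force: [0.4, 0.4, -0.8]
opening: 0.002
```

```bash
python3 - <<'E'
from h import *
from rig import eyes
c,s=wristcap(); print(s["position"],s["force"],np.abs(s["qvel"]).max())
sd=eyes.capture("side"); sc=eyes.capture("scene")
a=cv2.resize(sc["pixels"][160:290,265:398],(400,391),interpolation=cv2.INTER_CUBIC);b=cv2.resize(sd["pixels"][150:310,225:385],(400,400),interpolation=cv2.INTER_CUBIC)
o=np.zeros((600,800,3),np.uint8);o[:391,:400]=a;o[:400,400:]=b
o[400:,:267]=cv2.resize(sc["pixels"],(267,200));o[400:,267:534]=cv2.resize(sd["pixels"],(267,200));o[400:,533:]=cv2.resize(c["pixels"],(267,200))
cv2.imwrite("pics/z2.png",o)
E
```

```text
[ 0.52059495 -0.01295595  0.33347777] [ 0.35606619  0.37426356 -0.82866738] 2.156381629411794
```

View pics/z2.png

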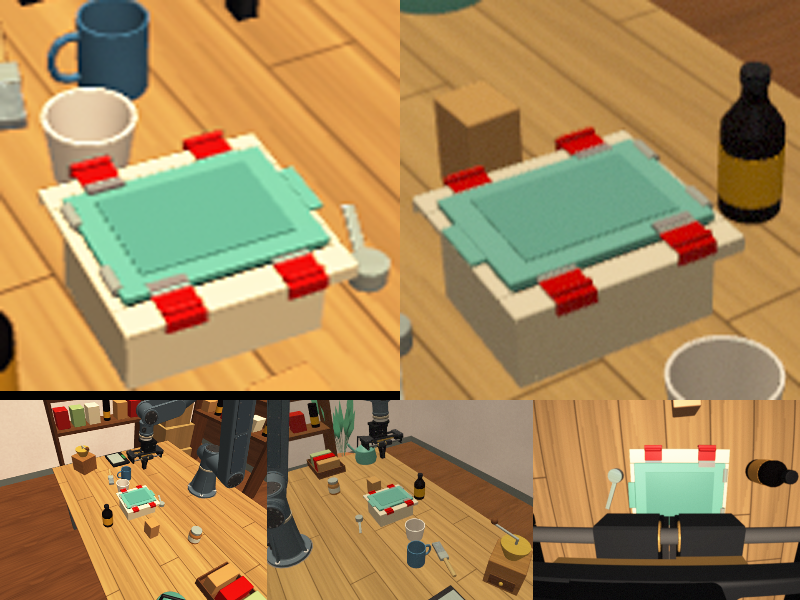

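All four clips lie flat over the rim, the lid is flat, and the bystanders stand where they were. The arm is clear.

```bash
python3 -c "
from rig import order; print(order.hand_in())"
```

```text
the job is handed in; nothing more can be done
None
```

The lid is pressed shut and all four clips are snapped home. They went in crosswise: near-left, far-right, near-right, far-left. The job is handed in with the robot clear of everything, after about 27 s of the 58 s allowed.

- **Lid:** I pressed it down to its seal with about 11 N vertically (11.8 N in total).
- **Far-right and far-left clips:** the snap was clear, with the force falling from about 5.5 N to about 1 N or less.
- **Near-left and near-right clips:** the drop was weaker, ending near 3 N. I took these as snapped because I then pressed each one and it met a stop of about 6 N/mm.
- **Forces:** the highest reading was about 12 N, against the 20 N limit. I only get a reading at the end of each move, so short peaks in between would not show.
- **Last pictures:** all four flaps lie level over the rim, the lid is flat, and the objects around the box look unmoved. The wrist force was back near zero, at about 1 N.

No check failed. My first estimate of the box position had corner errors of up to 11 mm, so I measured it again from the wrist camera with the lid shut. That second fit was good to about 4 mm, and I used it for the clips.

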